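Show the mark behind the molar crown to the bench camera with a dental mirror

TASK

Take the dental mirror out of the instrument rack by its handle and hold its mirror 3 cm straight behind the ivory crown on the last molar, on the bench camera's line of aim, angled so that the camera sees the red mark on the back of the crown in the middle of the mirror. Hold it steady there for a couple of seconds and finish while still holding it, with the mirror carried by the gripper alone. Do not touch the stone model, the camera or their stand, do not let the mirror fall on the bench, and leave the other instruments and everything on the bench where they are.

Things in the scene. Friction and masses are not known exactly. Their poses are not given: they have to be found in the camera images.
- mirror: Dental mirror, 25 to 47 g: grey handle 110 long, 9 x 9 section, steel end rings; a 4 mm steel neck goes straight on for 39 to the rim of a disc, 30 across, 3 thick, leaning 45 degrees, its pale blue face looking up and back over the handle. Origin: mid handle, on its axis. x to the disc, z up as it lies in the rack, axis 32.5 above the bench; grip from above between the rack's bars (74 clear).
- glass (a point): Centre of the mirror's reflecting face (27 across), in the mirror's frame at x = 101.6, y = 0, z = 12.2. Its z axis points straight out of the face: (-0.707, 0, 0.707) in the mirror's frame; its x axis lies in the face: (0.707, 0, 0.707).
- rack: Instrument rack, fixed: steel base 110 x 175 x 5, two blue notched bars (10 thick) at x = -42 and 42. Three places 55 apart along y: notches 13 wide, floor 28 and teeth's tops 35 above the bench. Instruments lie along the rack's x, working ends to +x; which lies where differs. Origin: centre of the underside.
- stand: Fixed inspection stand: grey board, x -50 to 210, y -50 to 230, 10 thick. At the origin a beige stone jaw on a clamp table: base 68 wide, x -36 to 34, top at 74, tooth tops at 93, front teeth to -x; the last molar on the +y side is an ivory crown 11 wide. Pillar at x 185, y 205, 295 high; its boom holds the black camera (33 thick, 106 long). Origin on the bench under the jaw, z up.
- mark (a point): Centre of the red round mark (5 across) on the rear (+x) face of the ivory crown, in the stand's frame at x = 27.5, y = 25, z = 86.5. Its z axis points out of that face, along the stand's +x.
- lens (a point): Centre of the bench camera's front lens, in the stand's frame at x = 106.8, y = 95.5, z = 209.4; the camera's body runs back from it. Its z axis is the camera's line of aim; it passes through the aim point 150 in front of the lens.
- aim (a point): Point in the air for the mirror face's centre: on the line of aim, 30 straight behind the mark, level with it; stand frame x 57.5, y 25, z 86.5. Its z axis, (-0.579, 0.406, 0.707) there, is where the face must look: half way between mark and lens. Turn about it is free; a level handle running from the disc towards (-0.819, 0.574, 0) clears model, camera and view.
- midline (a point): Point in the air on the line from mark to lens, a sixth of the way; stand frame x 40.7, y 36.7, z 107. With the face's centre at the aim point, the mark shows mid-mirror when the face's own axis (z of glass) passes through this point, 29 in front of it; the image is off the middle by about as much as this point is off that axis.
- carver: Black-handled steel wax carver, same handle size, loose in another place of the rack. Leave alone. Origin: middle of the handle.
- brush: Wooden-handled ceramic brush with a brass ferrule, same handle size, loose in another place of the rack. Leave alone. Origin: middle of the handle.
- agate: Round agate mixing slab, 124 across, 16 high, grey with a brown rim. Leave alone. Origin: centre of the underside.
- beaker: Small glass cup, 48 across, 55 high. Leave alone. Origin: centre of the underside.
- bottle: Small amber bottle with white cap, 34 across, 75 high. Leave alone. Origin: centre of the underside.
- powder_jar: Small clear jar with white lid, 42 across, 45 high. Leave alone. Origin: centre of the underside.
- forceps: Steel locking forceps lying flat, about 135 long, 6 high. Leave alone. Origin: underside, near their middle.

How it is judged:
By the outcome, as a careful person would: the job done as asked, in the order asked, and still so for the second after the job is handed in, while the arm keeps its last pose, push and grip.
It also fails if it takes over 50 s, if anything falls off the work surface, if the arm or the gripper's body presses on something with over 40 N, if the wrist force passes 120 N, or if a joint passes its speed limit or range.

ROBOT

A 6-joint arm with a two-finger parallel gripper is mounted at the origin on the work surface. World frame = base frame: x ahead of the robot, y to its left, z up, the work surface at z = 0. Lengths are in m, angles in degrees, forces in N, time in s.
With the tool pointing down it reaches from about 0.4 to 0.825 m from the base axis. Payload 7 kg.
Tool frame: the origin (TCP) lies midway between the tips of the shut fingers; the grasp point (between the pads) lies 19 mm behind it; z points along the fingers, y is the line along which they close (so a half turn about z gives the same grasp; the last joint's range is limited). The gripper opens to 88 mm and grips with 3 to 60 N. Pads are 19 mm wide; open, the fingers measure 130 mm over their backs; the gripper's body (78 mm by 193 mm) begins 47 mm behind the grasp point.
Start: joints at [82.798, 20.546, 0.682, 0, -70.136, -16.507], TCP at [0.271, 0.618, 0.227] pointing down, gripper open.
Joint ranges: [-176.03, 176.03], [-82.01, 121.73], [-58.28, 71.71], [-173.87, 95.51], [-174.79, -0.11], [-173.66, 173.66]. Speed limits (degrees/s): [136.94, 136.94, 172.46, 180, 180, 180].

INTERFACE

Orientations are given as [roll, pitch, yaw] about the fixed x, y, z axes, in that order (R = Rz(yaw) Ry(pitch) Rx(roll)).
In Python, from plant import r, eyes, workorder gives the robot as it stands.
- The arm moves only by the tool step_arm, never from a script. Its argument "plan" is a list of rows, each a list of 5 numbers: the shift along the tool's x, y, z each as a share of 25 cm, from -1 to 1, then the turn about the tool's z as a share of 60 degrees, from -1 to 1, then the finger opening in mm, from 0 to 87.6. In form: [[x, y, z, turn, jaw], ...]. A call has 1 to 12 rows; each row is the pose to reach, as a shift and turn from the pose commanded when the call began, along the tool's axes at that moment; what a row does not reach only later rows make up. A row lasts 1/12 s, in which the tool goes at most 41.7 mm and 7.16 degrees, less where a joint would pass 70% of its speed; a pose out of reach is approached as far as the arm can. A call with a number of a shift or a turn outside -1 to 1 is refused whole. A call with a gripper value outside its range is refused whole. The fingers move at their own pace and stop on an object; "newtons" is the grip in N (left out, the last holds). Time passes only in rows, so rows that repeat a pose let the fingers close. It gives the time, the measured TCP pose, the force, the opening and the grip force at its end, in the units of the state.
- r.get_state(): the state, without advancing time (a new reading comes with each control period).
- eyes.capture(name): name is "scene" or "top" or "wrist"; returns the picture (384x512x3 uint8, red, green, blue); there is no depth.
- eyes.camera_model(name): a dict with "fov_y" (degrees; the focal length in pixels is half the picture's height over the tangent of half this angle, whatever the lens; pixels are square), "cx", "cy" (the principal point, pixels), "world_to_cam" (4x4, takes a point from world to camera coordinates); the wrist camera has in their place "hand_eye" (4x4, takes a point from camera to tool coordinates, whose origin is the TCP and whose axes are the flange's). Camera axes: x right, y up, looking along -z (the intrinsics and any distortion apply to the point x, -y, -z); pixel columns grow to the right and rows downward; lengths in m; the calibration is good to about 2 mm. A picture is of the moment at which its call begins: read the wrist's pose just before it. camera_model takes no time and is no camera call.
- workorder.close_job(): hands the job in; it is judged then, once.
The state is a dict: "time_s": time; "joints": joint angles; "qd": joint speeds; "joint_torque": joint torques, N m; "tcp_pos": TCP position; "eef_rot": TCP orientation; "contact_force": force on the tool from outside, world axes, zero at the start; "moment": the same for the moment, N m; "gripper_width": finger opening in m; "gripper_force": force on a finger pad.
Only numpy, scipy, OpenCV 4.12 (cv2) and the standard library are available. Lean on these libraries where they do the work, as an engineer would, in place of code of your own. Each camera call takes 0.05 s, during which the arm holds its last target. There are 200 camera calls.

## Working session

There is one attempt and no reset: what is moved stays moved. The work goes in short steps, Python scripts to look and compute and a tool call to move; the robot and the scene stay as the last step left them, time stands still between calls to the robot, and variables do not carry over. Pictures are saved under pics/ and viewed, at most 10 in all, crops included, and the job is handed in when it is done.

Besides the shell and the picture viewer there is one more tool, called after ">>>" as name(argument=value, ...), one argument or row to a line, values as JSON. step_arm: Moves the arm, as the interface text tells. Its arguments: {"type":"object","properties":{"plan":{"type":"array"},"newtons":{"type":"number"}},"required":["plan"]}

```bash
ls; mkdir -p pics; cat > h.py <<'E'
import numpy as np, cv2
from plant import r, eyes, workorder
from scipy.spatial.transform import Rotation as R
def save(n,im): cv2.imwrite(f'pics/{n}.png',cv2.cvtColor(im,cv2.COLOR_RGB2BGR))
E
python3 - <<'E'
from h import *
for n in ("scene","top","wrist"):
    s=r.get_state(); m=eyes.camera_model(n); im=eyes.capture(n); np.save(f'pics/{n}0.npy',im)
    save(n+'0',im); print(n,m)
print(s)
a=np.hstack([cv2.imread(f'pics/{n}0.png') for n in ("scene","top")]);
E
```

```text
pics
scene {'fov_y': 46.66555946705825, 'cx': 246.05327397268073, 'cy': 194.20387296084778, 'world_to_cam': array([[ 0.72172122,  0.69217609,  0.00327851, -0.36853404],
       [-0.4999859 ,  0.51804031,  0.69400889,  0.17836151],
       [ 0.47867796, -0.50252015,  0.71995897, -1.83887665],
       [ 0.        ,  0.        ,  0.        ,  1.        ]])}
top {'fov_y': 45.326695724523624, 'cx': 249.2766141390509, 'cy': 185.9074858545219, 'world_to_cam': array([[ 0.00647243, -0.99996706,  0.00489823, -0.01997291],
       [ 0.98402438,  0.0072406 ,  0.17788647, -0.54757505],
       [-0.17791608,  0.00366862,  0.98403883, -1.35650217],
       [ 0.        ,  0.        ,  0.        ,  1.        ]])}
wrist {'fov_y': 68.58769171459579, 'cx': 253.8181692972889, 'cy': 190.2155425860779, 'hand_eye': array([[ 2.67524684e-04,  9.54304486e-01,  2.98835868e-01,
         8.08710864e-02],
       [ 9.99999959e-01, -2.85600512e-04,  1.68158430e-05,
         1.13580910e-04],
       [ 1.01395111e-04,  2.98835851e-01, -9.54304524e-01,
        -1.57799231e-01],
       [ 0.00000000e+00,  0.00000000e+00,  0.00000000e+00,
         1.00000000e+00]])}
{'time_s': 0.1, 'joints': array([ 8.28002548e+01,  2.05842872e+01,  6.37916375e-01, -1.57794567e-02,
       -7.01355783e+01, -1.65056685e+01]), 'qd': array([ 0.05318221, -0.09448966, -0.0348405 , -0.06713469,  0.0003088 ,
        0.09889167]), 'joint_torque': array([-1.73227516e-03, -5.84163952e+01,  2.93749827e+01,  7.01562077e+00,
        1.01455289e-02, -5.44896693e-05]), 'tcp_pos': array([0.27124628, 0.61761929, 0.22574848]), 'eef_rot': array([ 1.79917213e+02, -9.06113033e-03, -2.37107796e+01]), 'contact_force': array([-0.55188264,  0.69609504, -0.50469266]), 'moment': array([-0.0077995 , -0.04743943,  0.0640008 ]), 'gripper_force': 0.0, 'gripper_width': 0.08726671354325562}
```

View pics/scene0.png

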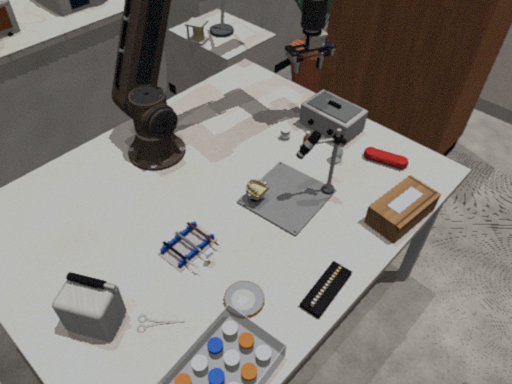

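View pics/top0.png

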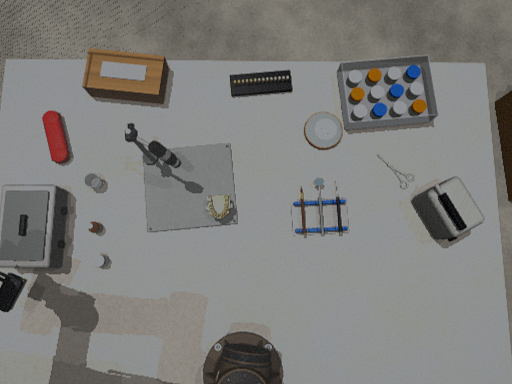

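The scene view shows the rack near (190,245) and the stand near (285,195). In the top view the mirror is the middle instrument, with its disc at (319,182) and handle at (321,215). The jaw is at (219,207), the board corners are near (145,165), (232,145), (237,228) and (147,231), and the pillar is at (130,132).

```bash
cat >> h.py <<'E'
def cam(n,s=None):
    m=eyes.camera_model(n); f=192/np.tan(np.radians(m['fov_y']/2))
    if n=='wrist':
        T=np.eye(4); T[:3,:3]=R.from_euler('xyz',s['eef_rot'],degrees=True).as_matrix(); T[:3,3]=s['tcp_pos']
        C=T@m['hand_eye']
    else: C=np.linalg.inv(m['world_to_cam'])
    return f,m['cx'],m['cy'],C
def ray(c,p):
    f,cx,cy,C=c; d=C[:3,:3]@np.array([(p[0]-cx)/f,-(p[1]-cy)/f,-1]); return C[:3,3],d/np.linalg.norm(d)
def onz(c,p,z):
    o,d=ray(c,p); return o+d*(z-o[2])/d[2]
def tri(rs):
    A=sum(np.eye(3)-np.outer(d,d) for o,d in rs); b=sum((np.eye(3)-np.outer(d,d))@o for o,d in rs)
    x=np.linalg.solve(A,b); return x,[np.linalg.norm(np.cross(x-o,d))*1e3 for o,d in rs]
def proj(c,X):
    f,cx,cy,C=c; p=np.linalg.inv(C)@np.append(X,1); return np.array([cx+f*p[0]/-p[2],cy-f*p[1]/-p[2]])
E
python3 - <<'E'
from h import *
np.set_printoptions(precision=4,suppress=True)
c=cam('top'); 
for p in [(145,165),(232,145),(237,228),(147,231)]: print('corner',onz(c,p,.01))
print('jaw',onz(c,(219,207),.09),'handle',onz(c,(321,215),.0325),'disc',onz(c,(319,182),.0325))
t=cv2.imread('pics/top0.png'); s=cv2.imread('pics/scene0.png')
a=cv2.resize(t[165:250,270:370],(400,340),interpolation=cv2.INTER_CUBIC); b=cv2.resize(t[120:240,110:250],(400,343),interpolation=cv2.INTER_CUBIC)[:340]
d=cv2.resize(s[210:280,150:230],(389,340),interpolation=cv2.INTER_CUBIC)
cv2.imwrite('pics/crop1.png',np.hstack([a,b]))
E
```

```text
corner [0.6196 0.3142 0.01  ]
corner [0.6872 0.0397 0.01  ]
corner [0.4222 0.0208 0.01  ]
corner [0.4111 0.2983 0.01  ]
jaw [0.4766 0.0726 0.09  ] handle [ 0.4618 -0.2364  0.0325] disc [ 0.5646 -0.2324  0.0325]
```

View pics/crop1.png

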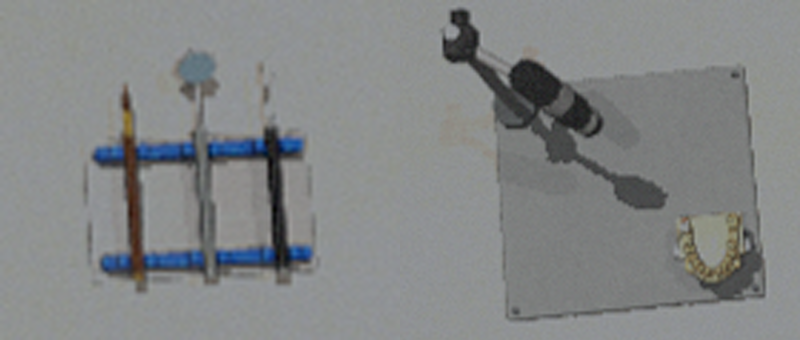

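The crop shows the brush on the left, the mirror in the middle and the carver on the right. The jaw's front teeth point towards the robot, and the ivory crown is at the upper left of the jaw. Next I go to a view over the jaw.

>>> step_arm(
  plan=[
    [0.06,0.08,-0.08,0,87],
    [0.15,0.19,-0.15,0,87],
    [0.25,0.31,-0.2,0,80],
    [0.35,0.44,-0.25,0,70],
    [0.45,0.56,-0.3,0,60],
    [0.54,0.68,-0.34,0,50],
    [0.6,0.76,-0.35,0,40],
    [0.63,0.79,-0.35,0,30],
  ],
)

```text
time_s: 0.82
tcp_pos: [0.3367, 0.3711, 0.3158]
eef_rot: [-179.8, 0.0, -23.8]
contact_force: [-0.7, -0.7, -0.7]
gripper_width: 0.0523
gripper_force: 0.0
```

>>> step_arm(
  plan=[
    [0.06,0.08,-0.04,0,30],
    [0.15,0.19,-0.08,0,30],
    [0.25,0.31,-0.14,0,30],
    [0.35,0.44,-0.2,0,30],
    [0.45,0.56,-0.25,0,30],
    [0.54,0.68,-0.3,0,30],
    [0.6,0.76,-0.33,0,30],
    [0.63,0.79,-0.35,0,30],
    [0.63,0.79,-0.35,0,30],
    [0.63,0.79,-0.35,0,30],
  ],
)

```text
time_s: 1.65
tcp_pos: [0.4012, 0.1296, 0.4013]
eef_rot: [-180.0, 0.0, -23.8]
contact_force: [0.2, 0.5, -0.9]
gripper_width: 0.0298
gripper_force: 0.0
```

```bash
python3 - <<'E'
from h import *
s=r.get_state(); im=eyes.capture('wrist'); save('w1',im); np.save('pics/w1.npy',dict(s=s,im=im),allow_pickle=True); print(s['time_s'],s['tcp_pos'],s['eef_rot'])
E
```

```text
1.65 [0.40118239 0.12962671 0.40128406] [-1.79990405e+02  1.88998211e-02 -2.38018648e+01]
```

View pics/w1.png

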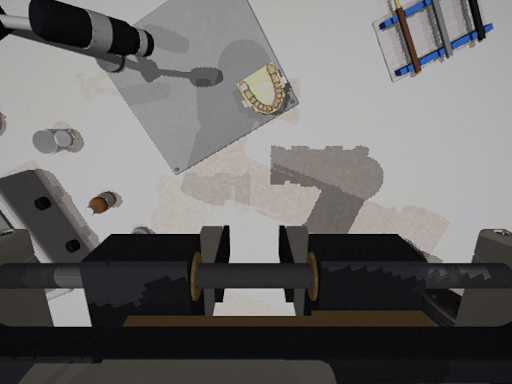

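The wrist view shows the board corners near (177,175) and (298,103), with the jaw around (264,90) and the ivory part at the upper right. The rack is at the top right. Next I fit the board edges in both views.

```bash
cat >> h.py <<'E'
def edge(g,p,q,w=6,n=40):
    "points of steepest change on normals to segment pq, then a robust line through them"
    p,q=np.array(p,float),np.array(q,float); t=(q-p)/np.linalg.norm(q-p); nn=np.array([-t[1],t[0]])
    o=np.arange(-w,w+.01,.25); P=[]
    for a in np.linspace(.08,.92,n):
        m=p+a*(q-p); xy=(m+o[:,None]*nn).astype(np.float32)
        v=cv2.remap(g,xy[:,0][None],xy[:,1][None],cv2.INTER_LINEAR)[0]; v=np.convolve(v,np.ones(5)/5,'same')
        d=abs(np.gradient(v)); d[:4]=0; d[-4:]=0; P.append(m+o[d.argmax()]*nn)
    P=np.array(P); L=cv2.fitLine(P.astype(np.float32),cv2.DIST_HUBER,0,.01,.01).ravel()
    e=abs((P-L[2:])@np.array([-L[1],L[0]])); return P[e<1.0]
E
python3 - <<'E'
from h import *
from scipy.optimize import least_squares
np.set_printoptions(precision=4,suppress=True)
g=lambda im: cv2.GaussianBlur(cv2.cvtColor(im,cv2.COLOR_RGB2GRAY),(3,3),0).astype(np.float32)
top=np.load('pics/top0.npy'); d=np.load('pics/w1.npy',allow_pickle=True).item()
ct=cam('top'); cw=cam('wrist',d['s'])
obs={}
obs['t']=[(g(top),ct,(147,231),(237,228),'x',-.05),(g(top),ct,(237,228),(232,145),'y',-.05),(g(top),ct,(147,231),(146,175),'y',.23),(g(top),ct,(232,145),(195,147),'x',.21)]
obs['w']=[(g(d['im']),cw,(177,175),(298,103),'x',-.05),(g(d['im']),cw,(298,103),(247,0),'y',-.05),(g(d['im']),cw,(177,175),(125,95),'y',.23)]
E={k:[(np.array([onz(c,p,.01)[:2] for p in edge(im,a,b)]),ax,v) for im,c,a,b,ax,v in o] for k,o in obs.items()}
def fit(es):
    def res(q):
        c,s=np.cos(q[2]),np.sin(q[2]); out=[]
        for X,ax,v in es:
            D=X-q[:2]; out.append(((D@[c,s]) if ax=='x' else (D@[-s,c]))-v)
        return np.concatenate(out)*1e3
    z=least_squares(res,[.47,.07,.05],loss='soft_l1'); f=res(z.x); i=0; m=[]
    for X,_,_ in es: m.append((len(X),np.median(f[i:i+len(X)]),f[i:i+len(X)].std())); i+=len(X)
    return z.x[:2],np.degrees(z.x[2]),np.array(m)
for k in E: print(k,*fit(E[k]))
print('both',*fit(E['t']+E['w']))
def lay(im,name,box):
    hsv=cv2.cvtColor(im,cv2.COLOR_RGB2HSV); m=((hsv[...,0]>12)&(hsv[...,0]<35)&(hsv[...,1]>40)&(hsv[...,2]>90)).astype(np.uint8)
    k=np.zeros_like(m); x,y,w,h=box; k[y:y+h,x:x+w]=m[y:y+h,x:x+w]
    n,_,st,ce=cv2.connectedComponentsWithStats(k); i=1+st[1:,4].argmax(); print(name,st[i],ce[i]); return ce[i]
a=lay(top,'top',(200,185,45,45)); b=lay(d['im'],'w',(225,50,75,75))
print('jaw',tri([ray(ct,a),ray(cw,b)]), onz(ct,a,.088),onz(cw,b,.088))
E
```

```text
t [0.4815 0.074 ] 6.612467255450828 [[40.     -1.2391  0.8811]
 [35.     -1.8813  1.1587]
 [40.      1.612   0.9026]
 [36.      1.8719  1.1064]]
w [0.4832 0.0747] 6.104696983440993 [[38.     -0.0233  0.3998]
 [34.      0.0851  0.2298]
 [40.     -0.0611  0.2674]]
both [0.4823 0.0746] 6.098603531073019 [[40.     -2.9527  0.6882]
 [35.     -1.9762  0.7844]
 [40.      1.582   0.8278]
 [36.      0.7572  0.9979]
 [38.      0.8765  0.4008]
 [34.      0.1017  0.229 ]
 [40.     -0.0396  0.2665]]
top [209 194  21  25 203] [219.7291 208.0837]
w [ 236   62   50   52 1240] [264.1024  89.746 ]
jaw (array([0.4852, 0.0731, 0.0141]), [np.float64(2.658710057789499), np.float64(2.658710057789473)]) [0.4737 0.0705 0.088 ] [0.4855 0.0747 0.088 ]
```

The wrist fit agrees with itself to 0.1 mm: stand origin (0.483,0.075), yaw 6.1°. The top camera is coarser. Next is one pose that sees both the stand and the rack.

>>> step_arm(
  plan=[
    [0.04,0.08,-0.0,-0.06,30],
    [0.1,0.18,0.04,-0.15,30],
    [0.17,0.3,0.1,-0.25,30],
    [0.24,0.43,0.18,-0.35,30],
    [0.31,0.56,0.26,-0.41,30],
    [0.37,0.66,0.34,-0.43,30],
    [0.41,0.74,0.4,-0.43,30],
    [0.41,0.74,0.4,-0.43,30],
    [0.41,0.74,0.4,-0.43,30],
    [0.41,0.74,0.4,-0.43,30],
  ],
)

```text
time_s: 2.53
tcp_pos: [0.4209, -0.0801, 0.3015]
eef_rot: [180.0, 0.0, 2.1]
contact_force: [0.1, 0.9, -0.6]
gripper_width: 0.0299
gripper_force: 0.0
```

```bash
python3 - <<'E'
from h import *
s=r.get_state(); im=eyes.capture('wrist'); save('w2',im); np.save('pics/w2.npy',dict(s=s,im=im),allow_pickle=True); print(s['time_s'],s['tcp_pos'],s['eef_rot'])
E
```

```text
2.5333 [ 0.42087916 -0.08008908  0.30152777] [1.79990716e+02 2.25984244e-02 2.11635669e+00]
```

View pics/w2.png

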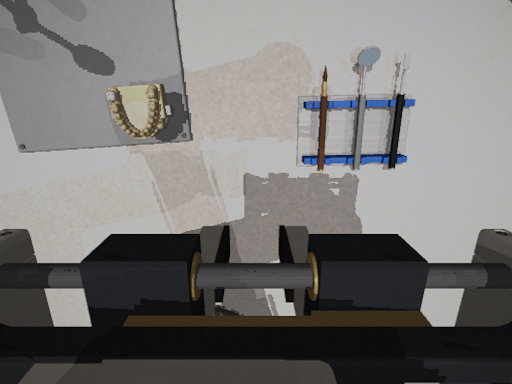

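The view shows the mirror in the middle place: disc at (369,56), handle from (357,170) to (361,95). The bars are at rows 103 and 159, and the board corner is at (189,142).

```bash
cat >> h.py <<'E'
def midline(im,rows,c0,w,sat=60):
    "centre of the darkest grey strip in each row, by weighted mean, then a line col=a*row+b"
    g=cv2.cvtColor(im,cv2.COLOR_RGB2GRAY).astype(float); P=[]
    for v in rows:
        c=np.arange(int(c0(v)-w),int(c0(v)+w+1)); k=np.clip(np.percentile(g[v,c],80)-15-g[v,c],0,None); P.append((c@k/k.sum(),v))
    P=np.array(P); k=np.polyfit(P[:,1],P[:,0],1); e=abs(np.polyval(k,P[:,1])-P[:,0]); k=np.polyfit(P[e<.7,1],P[e<.7,0],1); return k,(e<.7).mean()
def disc(im,box):
    hsv=cv2.cvtColor(im,cv2.COLOR_RGB2HSV); x,y,w,h=box; m=((hsv[...,0]>85)&(hsv[...,0]<115)&(hsv[...,1]>35)&(hsv[...,1]<170)).astype(np.uint8)
    k=np.zeros_like(m); k[y:y+h,x:x+w]=m[y:y+h,x:x+w]; cs=cv2.findContours(k,0,1)[0]; q=max(cs,key=cv2.contourArea)
    return cv2.fitEllipse(q),cv2.contourArea(q)
E
python3 - <<'E'
from h import *
np.set_printoptions(precision=4,suppress=True)
d=np.load('pics/w2.npy',allow_pickle=True).item(); c=cam('wrist',d['s']); im=d['im']
g=cv2.GaussianBlur(cv2.cvtColor(im,cv2.COLOR_RGB2GRAY),(3,3),0).astype(np.float32)
A=np.array([onz(c,p,.01) for p in edge(g,(20,151),(189,142))])[:,:2]; B=np.array([onz(c,p,.01) for p in edge(g,(189,142),(176,0))])[:,:2]
la=np.polyfit(A[:,1],A[:,0],1); lb=np.polyfit(B[:,0],B[:,1],1)
print('edge yaws',np.degrees(np.arctan(-la[0])),np.degrees(np.arctan(lb[0])))
M=np.array([[1,-la[0]],[-lb[0],1]]); K=np.linalg.solve(M,[la[1],lb[1]]); y=np.degrees((np.arctan(lb[0])-np.arctan(la[0]))/2)
Z=lambda a:R.from_euler('z',a,degrees=True).as_matrix()[:2,:2]
print('corner',K,'origin',K+Z(y)@[.05,.05],y)
k,f=midline(im,range(112,153),lambda v:361-(v-95)*.067,8); P=[onz(c,(np.polyval(k,v),v),.0325) for v in (112,152)]
print('handle',k,f,P,np.degrees(np.arctan2(*(P[0]-P[1])[[1,0]])))
e,a=disc(im,(350,40,40,32)); print('disc',e,a,onz(c,e[0],.0447))
# blue bars
hsv=cv2.cvtColor(im,cv2.COLOR_RGB2HSV); m=((hsv[...,0]>105)&(hsv[...,0]<130)&(hsv[...,1]>150)&(hsv[...,2]>60)).astype(np.uint8); m[:,:295]=0;m[180:]=0
for a,b in ((90,115),(145,172)):
    q=m.copy(); q[:a]=0;q[b:]=0; v,u=np.nonzero(q); X=np.array([onz(c,p,.033)[:2] for p in zip(u,v)]); k=np.polyfit(X[:,1],X[:,0],1); print('bar',X.mean(0),X.min(0),X.max(0),np.degrees(np.arctan(-k[0])))
# jaw ivory crown: centroid of arch
mj=((hsv[...,0]>12)&(hsv[...,0]<35)&(hsv[...,1]>40)&(hsv[...,2]>90)).astype(np.uint8); mj[:,:100]=0;mj[:,172:]=0;mj[:70]=0;mj[145:]=0
print('jaw',cv2.boundingRect(mj))
w1=np.load('pics/w1.npy',allow_pickle=True).item(); c1=cam('wrist',w1['s'])
for n,X in (('crown',(22,25,93)),('mark',(27.5,25,86.5)),('frontL',(-33,0,90)),('aim',(57.5,25,86.5))):
    W=np.append(np.array([.4832,.0747])+Z(6.1)@(np.array(X[:2])/1e3),X[2]/1e3); print(n,W,proj(c1,W),proj(c,W))
o=cv2.resize(im[70:150,95:195],(500,400),interpolation=cv2.INTER_CUBIC); o2=cv2.resize(w1['im'][50:130,220:280],(300,400),interpolation=cv2.INTER_CUBIC); save('jaw',np.hstack([o,o2]))
E
```

```text
edge yaws 6.046820018417632 6.022981946826556
corner [0.4391 0.0176] origin [0.4836 0.0726] 6.034900982622094
handle [ -0.0849 367.5757] 1.0 [array([ 0.4934, -0.2299,  0.0325]), array([ 0.4347, -0.2334,  0.0325])] 3.432353686276573
disc ((368.62957763671875, 56.83747100830078), (14.054975509643555, 21.40087127685547), 58.23225784301758) 234.5 [ 0.5653 -0.2291  0.0447]
bar [ 0.5053 -0.2281] [ 0.4975 -0.3082] [ 0.513  -0.1496] 3.2602386927087195
bar [ 0.4244 -0.2328] [ 0.4139 -0.3129] [ 0.4343 -0.1552] 2.9104091830694885
jaw (109, 83, 56, 57)
crown [0.5024 0.1019 0.093 ] [243.9241  86.5211] [108.8448  95.7121]
mark [0.5079 0.1025 0.0865] [242.2877  83.5091] [110.4175  91.1914]
frontL [0.4504 0.0712 0.09  ] [274.8376 110.0121] [138.3885 138.8632]
aim [0.5377 0.1057 0.0865] [232.4037  65.5317] [104.967   65.1571]
```

View pics/jaw.png

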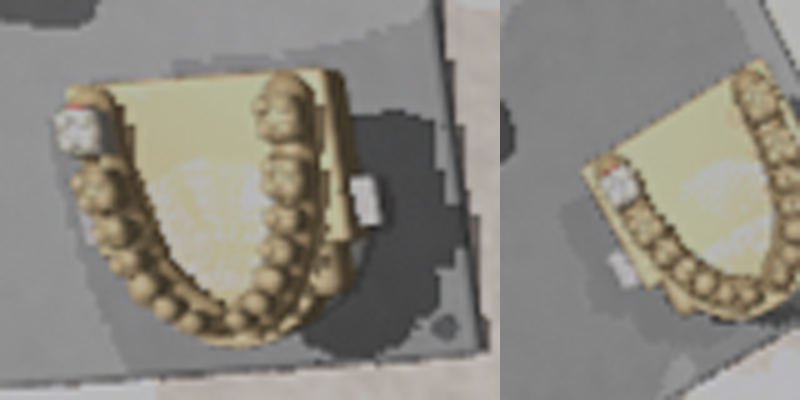

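The crop shows the white crown at w2 (111,96) with the red mark at (110,91), and in w1 the crown at (244,87) with the mark at (242,83). My stand-pose projections land within half a pixel of these in both views, so its pose and heights are confirmed. Next I hover over the rack for a centred view.

>>> step_arm(
  plan=[
    [0.02,0.08,0.03,0,30],
    [0.05,0.2,0.1,-0.01,30],
    [0.08,0.33,0.18,-0.02,30],
    [0.11,0.46,0.28,-0.02,30],
    [0.13,0.56,0.36,-0.02,30],
    [0.14,0.61,0.4,-0.02,30],
    [0.14,0.61,0.4,-0.02,30],
    [0.14,0.61,0.4,-0.02,30],
    [0.14,0.61,0.4,-0.02,30],
  ],
)

```text
time_s: 3.33
tcp_pos: [0.462, -0.231, 0.2025]
eef_rot: [180.0, -0.1, 3.4]
contact_force: [1.0, -0.5, 0.6]
gripper_width: 0.03
gripper_force: 0.0
```

```bash
python3 - <<'E'
from h import *
s=r.get_state(); im=eyes.capture('wrist'); save('w3',im); np.save('pics/w3.npy',dict(s=s,im=im),allow_pickle=True); print(s['time_s'],s['tcp_pos'],s['eef_rot'])
E
```

```text
3.3333 [ 0.46197682 -0.23102229  0.20251412] [ 1.79979087e+02 -7.91532654e-02  3.37467518e+00]
```

View pics/w3.png

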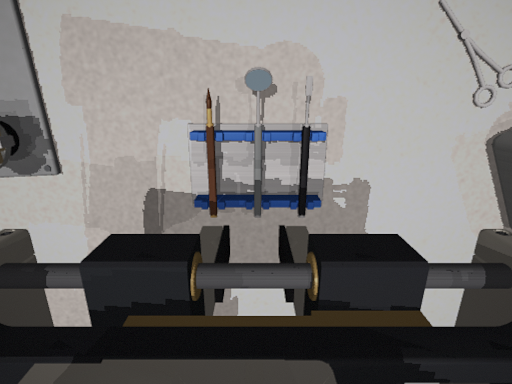

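```bash
python3 - <<'E'
from h import *
np.set_printoptions(precision=4,suppress=True)
d2,d3=[np.load(f'pics/w{i}.npy',allow_pickle=True).item() for i in (2,3)]
c2,c3=cam('wrist',d2['s']),cam('wrist',d3['s'])
k3,f=midline(d3['im'],range(143,194),lambda v:258.5,7); k2,_=midline(d2['im'],range(112,153),lambda v:361-(v-95)*.067,8)
P=[onz(c3,(np.polyval(k3,v),v),.0325) for v in (143,193)]
print(k3,f,P,np.degrees(np.arctan2(*(P[0]-P[1])[[1,0]])))
def plane(c,k,a,b):
    r1,r2=ray(c,(np.polyval(k,a),a)),ray(c,(np.polyval(k,b),b)); n=np.cross(r1[1],r2[1]); return n/np.linalg.norm(n),r1[0]
n2,o2=plane(c2,k2,112,152); n3,o3=plane(c3,k3,143,193)
for x in (.43,.465,.495):  # axis where both planes meet, at this x
    yz=np.linalg.solve(np.array([n2[1:],n3[1:]]),[n2@o2-n2[0]*x,n3@o3-n3[0]*x]); print('axis',x,yz)
e2,_=disc(d2['im'],(350,40,40,32)); e3,_=disc(d3['im'],(240,62,38,32)); print(e3, tri([ray(c2,e2[0]),ray(c3,e3[0])]), onz(c3,e3[0],.0447))
for a,b in (((357,170.5),(257.5,217)),((361,95),(259,125))): print('ends',tri([ray(c2,a),ray(c3,b)]))
hsv=cv2.cvtColor(d3['im'],cv2.COLOR_RGB2HSV); m=((hsv[...,0]>105)&(hsv[...,0]<130)&(hsv[...,1]>150)&(hsv[...,2]>60)).astype(np.uint8)
for a,b in ((120,145),(190,212)):
    q=m.copy(); q[:a]=0;q[b:]=0;q[:,:180]=0;q[:,340:]=0; v,u=np.nonzero(q); X=np.array([onz(c3,p,.033)[:2] for p in zip(u,v)]); print('bar',X.mean(0))
s=d3['s']
E
```

```text
[ -0.1096 278.3256] 0.43137254901960786 [array([ 0.4983, -0.2391,  0.0325]), array([ 0.4372, -0.2366,  0.0325])] -2.3626730448869298
axis 0.43 [-0.2367  0.024 ]
axis 0.465 [-0.2387  0.0126]
axis 0.495 [-0.2404  0.0029]
((258.04803466796875, 79.71845245361328), (19.726152420043945, 24.330957412719727), 90.10699462890625) (array([ 0.5654, -0.2294,  0.0441]), [np.float64(0.06246918324243216), np.float64(0.062469183242515144)]) [ 0.5655 -0.2293  0.0447]
ends (array([ 0.4075, -0.2389,  0.038 ]), [np.float64(0.28165124160827315), np.float64(0.2816512416084054)])
ends (array([ 0.5175, -0.2339,  0.0232]), [np.float64(0.2235515434528068), np.float64(0.22355154345265205)])
bar [ 0.5069 -0.2335]
bar [ 0.4268 -0.2369]
```

```bash
python3 - <<'E'
from h import *
np.set_printoptions(precision=4,suppress=True)
d=np.load('pics/w3.npy',allow_pickle=True).item(); c=cam('wrist',d['s']); im=d['im']
print(im[150,246:272].tolist()); print(im[183,246:272].tolist())
g=cv2.cvtColor(im,cv2.COLOR_RGB2GRAY).astype(np.float32)
for z in (.037,):
  for a,b in (((258.8-4,143),(257.8-4,192)),((258.8+4,143),(257.8+4,192))):
    P=edge(g,a,b,w=3); X=np.array([onz(c,p,z) for p in P]); k=np.polyfit(X[:,0],X[:,1],1); print(len(P),P.mean(0),np.degrees(np.arctan(k[0])),np.polyval(k,[.437,.465,.5]))
for p in ((257.5,217),(259,125)): print(onz(c,p,.0325))
E
```

```text
[[160, 157, 156], [157, 154, 153], [155, 152, 151], [154, 150, 150], [153, 150, 150], [154, 151, 151], [153, 150, 150], [156, 152, 152], [117, 115, 115], [113, 114, 114], [123, 123, 124], [121, 122, 123], [118, 119, 119], [116, 117, 117], [103, 103, 104], [74, 75, 74], [87, 86, 86], [95, 93, 93], [91, 88, 88], [152, 149, 149], [165, 161, 162], [163, 160, 160], [163, 159, 159], [162, 159, 159], [162, 159, 159], [162, 158, 159]]
[[159, 157, 157], [159, 156, 156], [168, 165, 165], [171, 168, 168], [171, 168, 168], [171, 168, 167], [173, 170, 170], [155, 152, 152], [96, 95, 95], [61, 62, 62], [68, 69, 69], [67, 69, 69], [67, 68, 69], [69, 70, 70], [61, 61, 63], [61, 60, 61], [97, 95, 96], [106, 104, 104], [104, 101, 102], [116, 114, 114], [120, 117, 118], [120, 117, 118], [119, 117, 117], [118, 116, 117], [120, 117, 118], [119, 117, 117]]
40 [253.4189 167.482 ] 3.2420466727472737 [-0.232  -0.2304 -0.2284]
25 [263.3312 165.9795] -1.8595305752726385 [-0.2404 -0.2414 -0.2425]
[ 0.4055 -0.239   0.0325]
[ 0.5184 -0.2336  0.0325]
```

The left edge puts the axis at y=-0.2349 at x=0.465 with yaw 3.2°. The glass triangulates to (0.5654,-0.2294,0.0441), which agrees with both the geometry and the given height. I descend now.

>>> step_arm(
  plan=[
    [0.002,0.004,0.05,0,30],
    [0.007,0.016,0.14,0,30],
    [0.007,0.016,0.25,0,30],
    [0.007,0.016,0.36,0,30],
    [0.007,0.016,0.46,0,30],
    [0.007,0.016,0.55,0,30],
    [0.007,0.016,0.62,0,30],
    [0.007,0.016,0.67,0,30],
    [0.007,0.016,0.7,0,30],
    [0.007,0.016,0.7,0,30],
    [0.007,0.016,0.7,0,30],
  ],
)

```text
time_s: 4.3
tcp_pos: [0.4638, -0.2355, 0.0274]
eef_rot: [180.0, -0.1, 3.4]
contact_force: [0.2, 1.2, 0.4]
gripper_width: 0.0304
gripper_force: 0.0
```

>>> step_arm(
  plan=[
    [0,0,0.03,0,30],
    [0,0,0.055,0,30],
    [0,0,0.055,0,30],
    [0,0,0.055,0,22],
    [0,0,0.055,0,16],
    [0,0,0.055,0,12],
    [0,0,0.055,0,8],
    [0,0,0.055,0,4],
    [0,0,0.055,0,4],
    [0,0,0.055,0,4],
    [0,0,0.055,0,4],
    [0,0,0.055,0,4],
  ],
  newtons=25,
)

```text
time_s: 5.3
tcp_pos: [0.4631, -0.236, 0.013]
eef_rot: [180.0, -0.0, 3.3]
contact_force: [-0.5, 0.1, 2.3]
gripper_width: 0.0089
gripper_force: 25.0
```

Gripped at 8.9 mm. I lift straight up slowly, clear of the notches, then higher.

>>> step_arm(
  plan=[
    [0,0,-0.01,0,4],
    [0,0,-0.03,0,4],
    [0,0,-0.06,0,4],
    [0,0,-0.1,0,4],
    [0,0,-0.16,0,4],
    [0,0,-0.23,0,4],
    [0,0,-0.32,0,4],
    [0,0,-0.4,0,4],
    [0,0,-0.46,0,4],
    [0,0,-0.48,0,4],
    [0,0,-0.48,0,4],
    [0,0,-0.48,0,4],
  ],
)

```text
time_s: 6.3
tcp_pos: [0.4628, -0.2358, 0.1329]
eef_rot: [-180.0, -0.0, 3.3]
contact_force: [0.2, -0.4, -1.2]
gripper_width: 0.0089
gripper_force: 25.0
```

```bash
python3 - <<'E'
from h import *
s=r.get_state(); im=eyes.capture('wrist'); save('w4',im); np.save('pics/w4.npy',dict(s=s,im=im),allow_pickle=True); print(s['time_s'],s['tcp_pos'],s['eef_rot'],s['gripper_width'])
E
```

```text
6.3 [ 0.46276739 -0.23577834  0.13288851] [-1.79985787e+02 -3.19462880e-02  3.27801483e+00] 0.008851037437584107
```

View pics/w4.png

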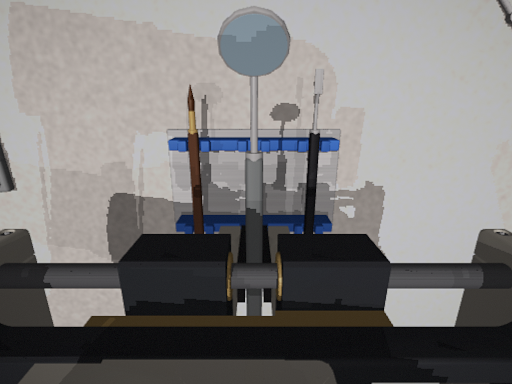

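The mirror hangs straight in the grip: disc at (254,43), handle from (254,152) straight down the image, neighbours undisturbed. Next I check the glass in the tool frame.

```bash
cat >> h.py <<'E'
def glass_px(im,c):
    e,a=disc(im,(200,0,110,90)); return e,a
E
python3 - <<'E'
from h import *
np.set_printoptions(precision=2,suppress=True)
d=np.load('pics/w4.npy',allow_pickle=True).item(); s=dict(d['s']); s['tcp_pos']=np.zeros(3); s['eef_rot']=np.zeros(3)
c=cam('wrist',s); e,a=glass_px(d['im'],c); print(e,a)
o,v=ray(c,e[0]); o=o*1e3
for z in (-33,-31.2,-29): print('glass in tool at z',z,o+v*(z-o[2])/v[2])
for z in (-31.2,):
  G=np.array([103,0,z]); print('expected px',proj(c,G/1e3))
  # rim of the 27 face: expected extremes along face x and y
  for b in (0,5,-5):
    Rr=R.from_euler('y',b,degrees=True); t=np.array([.707,0,-.707]); t=Rr.apply(t); q=[proj(c,(G+u)/1e3) for u in (13.5*t,-13.5*t,np.array([0,13.5,0]),np.array([0,-13.5,0]))]
    print(b,'axes',np.linalg.norm(q[0]-q[1]),np.linalg.norm(q[2]-q[3]))
# handle in tool: column at rows 170..225
g=cv2.cvtColor(d['im'],cv2.COLOR_RGB2GRAY).astype(np.float32)
for a,b in (((246.5,165),(246.5,205)),((262.5,165),(262.5,205))):
    P=edge(g,a,b,w=4); k=np.polyfit(P[:,1],P[:,0],1); X=np.array([onz(c,(np.polyval(k,q),q),-.0235) for q in (165,205)])*1e3; print('side',len(P),P.mean(0),X)
for p in ((254,152),): 
    print('handle end',onz(c,p,-.0235)*1e3)
E
```

```text
((253.5444793701172, 44.276241302490234), (60.22300338745117, 65.42889404296875), 89.85494995117188) 3093.5
glass in tool at z -33 [102.91  -0.23 -33.  ]
glass in tool at z -31.2 [103.23  -0.23 -31.2 ]
glass in tool at z -29 [103.62  -0.23 -29.  ]
expected px [254.1  44.9]
0 axes 61.96243651032537 66.55983116207285
5 axes 57.98784006786586 66.55983116207285
-5 axes 65.45039070608772 66.55983116207285
side 40 [244.55 185.  ] [[ 51.66  -4.62 -23.5 ]
 [ 30.94  -4.79 -23.5 ]]
side 33 [261.89 183.13] [[ 51.67   4.35 -23.5 ]
 [ 30.94   3.35 -23.5 ]]
handle end [ 58.02  -0.01 -23.5 ]
```

The glass sits at tool (103.2,-0.2,-31.2) mm, as designed, with pitch within about 1°. Target TCP is (0.4475,0.1547,0.0553) at yaw -29.0°. I transit high.

>>> step_arm(
  plan=[
    [0,0,-0.06,0,4],
    [0,-0.04,-0.14,0,4],
    [0,-0.11,-0.22,0,4],
    [0,-0.19,-0.27,0,4],
    [0,-0.28,-0.28,0,4],
    [0,-0.38,-0.28,0,4],
    [0,-0.48,-0.28,0,4],
    [0,-0.58,-0.28,0,4],
    [0,-0.67,-0.28,0,4],
    [0,-0.74,-0.28,0,4],
    [0,-0.78,-0.28,0,4],
    [0,-0.8,-0.28,0,4],
  ],
)

```text
time_s: 7.35
tcp_pos: [0.451, -0.0353, 0.202]
eef_rot: [180.0, 0.1, 3.4]
contact_force: [-0.6, -0.1, -0.3]
gripper_width: 0.0087
gripper_force: 25.0
```

>>> step_arm(
  plan=[
    [0,-0.03,0,0.02,4],
    [0.01,-0.08,0,0.06,4],
    [0.01,-0.15,0,0.12,4],
    [0.01,-0.23,0,0.18,4],
    [0.02,-0.32,0,0.25,4],
    [0.02,-0.41,0,0.32,4],
    [0.02,-0.5,0,0.39,4],
    [0.03,-0.58,0,0.45,4],
    [0.03,-0.66,0,0.5,4],
    [0.03,-0.72,0,0.53,4],
    [0.03,-0.76,0,0.537,4],
    [0.03,-0.76,0,0.537,4],
  ],
)

```text
time_s: 8.35
tcp_pos: [0.4482, 0.1547, 0.2021]
eef_rot: [179.9, 0.0, -28.9]
contact_force: [0.6, 0.1, -0.6]
gripper_width: 0.0086
gripper_force: 25.0
```

>>> step_arm(
  plan=[
    [0,0,0.03,0,4],
    [0,0,0.08,0,4],
    [0,0,0.14,0,4],
    [0,0,0.2,0,4],
    [0,0,0.26,0,4],
    [0,0,0.32,0,4],
    [0,0,0.37,0,4],
    [0,0,0.4,0,4],
    [0,0,0.4,0,4],
    [0,0,0.4,0,4],
  ],
)

```text
time_s: 9.18
tcp_pos: [0.448, 0.1531, 0.1025]
eef_rot: [179.9, 0.0, -29.0]
contact_force: [0.9, 0.5, 0.6]
gripper_width: 0.0087
gripper_force: 25.0
```

```bash
python3 - <<'E'
from h import *
s=r.get_state(); im=eyes.capture('wrist'); save('w5',im); np.save('pics/w5.npy',dict(s=s,im=im),allow_pickle=True); print(s['time_s'],s['tcp_pos'],s['eef_rot'],s['contact_force'])
E
```

```text
9.1833 [0.44801775 0.15312111 0.10250574] [ 1.79930688e+02  1.49028320e-02 -2.89518465e+01] [0.87648453 0.46229836 0.58333389]
```

View pics/w5.png

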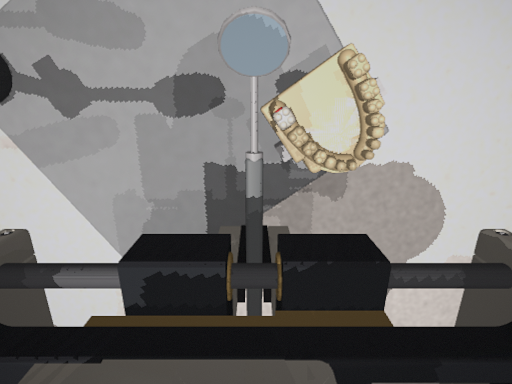

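The mirror is clear of the jaw, with the disc at (254,43). The red mark is just visible on the crown's rear at about (278,109). I use it to refine the target.

```bash
cat > m.py <<'E'
from h import *
np.set_printoptions(precision=4,suppress=True)
import sys
d=np.load(f'pics/{sys.argv[1]}.npy',allow_pickle=True).item(); c=cam('wrist',d['s']); im=d['im'].astype(int)
redn=im[...,0]-np.maximum(im[...,1],im[...,2]); k=np.zeros(redn.shape); x0,y0,x1,y1=map(int,sys.argv[2:6]); k[y0:y1,x0:x1]=np.clip(redn[y0:y1,x0:x1]-45,0,None)
v,u=np.nonzero(k); w=k[v,u]; px=(u@w/w.sum(),v@w/w.sum()); print('mark px',px,len(u),(u.min(),u.max(),v.min(),v.max()))
o=np.array([.4834,.0740]); Z=R.from_euler('z',6.07,degrees=True).as_matrix(); S=lambda X:Z@(np.array(X)/1e3)+[o[0],o[1],0]
print('mark measured',onz(c,px,.0865),'expected',S((27.5,25,86.5)),'px',proj(c,S((27.5,25,86.5))))
e,a=glass_px(d['im'],c); T=R.from_euler('xyz',d['s']['eef_rot'],degrees=True).as_matrix()
G=d['s']['tcp_pos']+T@np.array([.1032,-.0002,-.0312]); print('glass',G,'seen px',e[0],'pred px',proj(c,G),'aim',S((57.5,25,86.5)))
n=T@np.array([-.7071,0,-.7071]); print('axis',n,'want',Z@np.array([-.579,.406,.707]),'stand-frame glass',Z.T@(G-[o[0],o[1],0])*1e3)
m=S((40.7,36.7,107)); print('midline off axis mm',np.linalg.norm(np.cross(m-G,n))*1e3)
g=cv2.GaussianBlur(d['im'],(3,3),0)
print('move in tool axes mm',T.T@(S((57.5,25,86.5))-G)*1e3)
E
python3 m.py w5 265 95 300 125
```

```text
mark px (np.float64(278.5285359801489), np.float64(109.25062034739454)) 15 (np.int64(275), np.int64(281), np.int64(107), np.int64(111))
mark measured [0.5081 0.103  0.0865] expected [0.5081 0.1018 0.0865] px [280.2965 108.1503]
glass [0.5384 0.1034 0.1337] seen px (253.72592163085938, 44.25746536254883) pred px [252.992  44.376] aim [0.5379 0.1049 0.0865]
axis [-0.6182  0.3429  0.7073] want [-0.6187  0.3425  0.707 ] stand-frame glass [ 57.8397  23.3837 133.6786]
midline off axis mm 34.209078222598514
move in tool axes mm [-1.1935 -1.1858 47.1775]
```

>>> step_arm(
  plan=[
    [-0.003,-0.003,0.015,0,4],
    [-0.006,-0.007,0.04,0,4],
    [-0.006,-0.007,0.07,0,4],
    [-0.006,-0.007,0.1,0,4],
    [-0.006,-0.007,0.13,0,4],
    [-0.006,-0.007,0.16,0,4],
    [-0.006,-0.007,0.18,0,4],
    [-0.006,-0.007,0.189,0,4],
    [-0.006,-0.007,0.189,0,4],
    [-0.006,-0.007,0.189,0,4],
    [-0.006,-0.007,0.189,0,4],
    [-0.006,-0.007,0.189,0,4],
  ],
)

```text
time_s: 10.23
tcp_pos: [0.4479, 0.1563, 0.0559]
eef_rot: [-180.0, -0.0, -28.9]
contact_force: [-0.2, -0.4, -0.7]
gripper_width: 0.0087
gripper_force: 25.0
```

```bash
sed -i 's/.0740\])/.0747])/' m.py; python3 - <<'E'
from h import *
s=r.get_state(); im=eyes.capture('wrist'); save('w6',im); np.save('pics/w6.npy',dict(s=s,im=im),allow_pickle=True); print(s['time_s'],s['tcp_pos'],s['eef_rot'],s['contact_force'])
save('s6',eyes.capture('scene'))
E
python3 m.py w6 255 70 310 125
```

```text
10.2333 [0.44785772 0.1562739  0.05592341] [-1.79962928e+02 -1.68714785e-02 -2.89251614e+01] [-0.21855595 -0.41547688 -0.74805344]
mark px (np.float64(293.7758173326414), np.float64(107.99065905552672)) 33 (np.int64(289), np.int64(298), np.int64(104), np.int64(111))
mark measured [0.508  0.103  0.0865] expected [0.5081 0.1025 0.0865] px [294.8625 107.1917]
glass [0.5383 0.1065 0.0872] seen px (253.759765625, 44.22987747192383) pred px [252.9917  44.3759] aim [0.5379 0.1056 0.0865]
axis [-0.6193  0.3417  0.7069] want [-0.6187  0.3425  0.707 ] stand-frame glass [57.92   25.8415 87.1539]
midline off axis mm 1.0244116996619044
move in tool axes mm [0.1384 0.9307 0.6534]
```

View pics/w6.png

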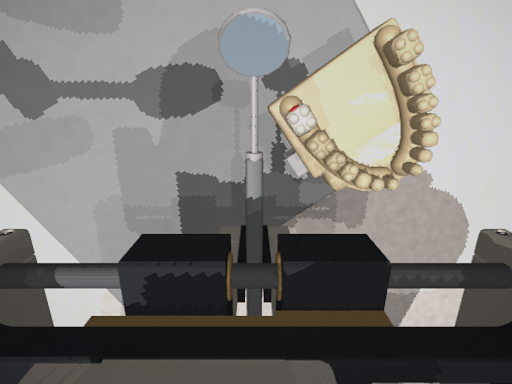

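The face centre is within about 1 mm of the aim point and its axis is within 0.1° of the wanted one by the nominal grip; the jaw is untouched. One tiny trim, then hold.

>>> step_arm(
  plan=[
    [0,0.002,0.002,0,4],
    [0,0.002,0.002,0,4],
    [0,0.002,0.002,0,4],
    [0,0.002,0.002,0,4],
    [0,0.002,0.002,0,4],
    [0,0.002,0.002,0,4],
    [0,0.002,0.002,0,4],
    [0,0.002,0.002,0,4],
    [0,0.002,0.002,0,4],
    [0,0.002,0.002,0,4],
    [0,0.002,0.002,0,4],
    [0,0.002,0.002,0,4],
  ],
)

```text
time_s: 11.33
tcp_pos: [0.4474, 0.1557, 0.0551]
eef_rot: [180.0, 0.0, -28.9]
contact_force: [0.1, -0.1, -0.7]
gripper_width: 0.0083
gripper_force: 25.0
```

>>> step_arm(
  plan=[
    [0,0,0,0,4],
    [0,0,0,0,4],
    [0,0,0,0,4],
    [0,0,0,0,4],
    [0,0,0,0,4],
    [0,0,0,0,4],
    [0,0,0,0,4],
    [0,0,0,0,4],
    [0,0,0,0,4],
    [0,0,0,0,4],
    [0,0,0,0,4],
    [0,0,0,0,4],
  ],
)

```text
time_s: 12.33
tcp_pos: [0.4474, 0.1557, 0.0551]
eef_rot: [180.0, 0.0, -28.9]
contact_force: [0.1, 0.1, -0.4]
gripper_width: 0.0089
gripper_force: 25.0
```

>>> step_arm(
  plan=[
    [0,0,0,0,4],
    [0,0,0,0,4],
    [0,0,0,0,4],
    [0,0,0,0,4],
    [0,0,0,0,4],
    [0,0,0,0,4],
    [0,0,0,0,4],
    [0,0,0,0,4],
    [0,0,0,0,4],
    [0,0,0,0,4],
    [0,0,0,0,4],
    [0,0,0,0,4],
  ],
)

```text
time_s: 13.33
tcp_pos: [0.4474, 0.1557, 0.0551]
eef_rot: [180.0, 0.0, -28.9]
contact_force: [-0.6, -0.4, -0.9]
gripper_width: 0.0088
gripper_force: 25.0
```

```bash
python3 - <<'E'
from h import *
s=r.get_state(); im=eyes.capture('wrist'); np.save('pics/w7.npy',dict(s=s,im=im),allow_pickle=True); print(s['time_s'],s['tcp_pos'],s['eef_rot'],s['gripper_force'])
E
python3 m.py w7 255 70 310 125
```

```text
13.3333 [0.44736924 0.15566002 0.05505475] [ 1.79998802e+02  4.71649079e-04 -2.89277752e+01] 24.999824166297913
mark px (np.float64(292.3291770573566), np.float64(107.76508728179552)) 31 (np.int64(287), np.int64(296), np.int64(104), np.int64(111))
mark measured [0.508  0.103  0.0865] expected [0.5081 0.1025 0.0865] px [293.4017 106.9312]
glass [0.5378 0.1059 0.0863] seen px (253.70741271972656, 44.21710968017578) pred px [252.9922  44.3761] aim [0.5379 0.1056 0.0865]
axis [-0.6189  0.342   0.7071] want [-0.6187  0.3425  0.707 ] stand-frame glass [57.3863 25.2905 86.2539]
midline off axis mm 0.43861374453421403
move in tool axes mm [ 0.2598  0.1728 -0.2461]
```

Held steady for two seconds, within half a millimetre. Handing in.

```bash
python3 -c "
from plant import workorder; print(workorder.close_job())"
```

```text
the job is handed in; nothing more can be done
None
```

The job is handed in: the gripper alone holds the mirror behind the crown, its face centre measured within about 0.5 mm of the aim point and steady for over 2 s; I could not see the bench camera's own view.

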